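# Dump the blue tip-out feeder

### The arm

A 6-joint arm with a two-finger parallel gripper is mounted at the origin on the work surface. World frame = base frame: x ahead of the robot, y to its left, z up, the work surface at z = 0. Lengths are in m, angles in degrees, forces in N, time in s.
With the tool pointing down it reaches from about 0.25 to 0.725 m from the base axis. Payload 9.7 kg.
Tool frame: the origin (TCP) lies on the centre line of the jaws, within the pads' length; the fingertips stand 19 mm ahead of it and the grasp point (between the pads) is the TCP (bot.tcp_to_tips is the z of the fingertips in the tool frame, in m); z points along the fingers, y is the line along which they close (so a half turn about z gives the same grasp; the last joint's range is limited). The gripper opens to 85 mm and grips with 20 to 120 N. Pads are 22 mm wide; open, the fingers measure 114 mm over their backs; the gripper's body (76 mm by 85 mm) begins 54 mm behind the grasp point. The pads swing forward as they close: fully open they stand 13 mm farther back than shut.
Start: joints at [71.047, 4.979, 10.078, 95.1, 0, 90], TCP at [0.179, 0.52, 0.25] pointing down, gripper open.
Joint ranges: [-179.16, 179.16], [-48.56, 103.87], [-65.8, 70.77], [-126.05, 130.52], [-82.76, 87.17], [-180, 180]. Speed limits (degrees/s): [127.2, 127.2, 147.25, 180, 180, 180].

### API

Orientations are given as [roll, pitch, yaw] about the fixed x, y, z axes, in that order (R = Rz(yaw) Ry(pitch) Rx(roll)).
In Python, from workcell import bot gives the robot as it stands. The module is installed in compiled form; this text tells all that it offers.
- The arm moves only by the tool play_rows, never from a script. Its argument "increments" is a list of rows, each an object with "slide": the shift along the tool's x, y, z in mm, a list of three; "angular": the turn, a rotation vector about the tool's x, y, z in degrees, a list of three; "claw": the opening, from -1 (shut) to 1 (fully open). In form: [{"slide": [x, y, z], "angular": [rx, ry, rz], "claw": claw}, ...]. A call has 1 to 8 rows; each row shifts and turns the commanded pose from where the row before left it, along the tool's axes as they then stand; what a row does not reach is not made up. A row lasts 1/10 s, in which the tool goes at most 50 mm and 8.59 degrees, less where a joint would pass 70% of its speed; a pose out of reach is approached as far as the arm can. A call is refused whole if a number of a shift passes 50 or a number of a turn 8.59, either way. A call with a gripper value outside its range is refused whole. The fingers move at their own pace and stop on an object; "squeeze" is the grip in N (left out, the last holds). Time passes only in rows, so rows that do not move let the fingers close. It gives the time, the measured TCP pose, the force, the opening and the grip force at its end, in the units of the state.
- bot.get_obs(): the state, without advancing time (a new reading comes with each control period).
- bot.camera(name): name is "side" or "top" or "wrist"; returns the picture (480x640x3 uint8, red, green, blue); there is no depth.
- bot.camera_info(name): a dict with "fovy" (degrees; the focal length in pixels is half the picture's height over the tangent of half this angle, whatever the lens; pixels are square), "cx", "cy" (the principal point, pixels), "R" (3x3) and "t" (3): a world point X has camera coordinates R X + t. Camera axes: x right, y down, z forward; pixel columns grow to the right and rows downward; lengths in m; the calibration is good to about 2 mm. A picture is of the moment at which its call begins: read the wrist's pose just before it. camera_info takes no time and is no camera call; for the wrist camera it gives the pose at the moment of the call.
- bot.job_done(): hands the job in; it is judged then, once.
The state is a dict: "time": time; "q": joint angles; "qd": joint speeds; "joint_efforts": joint torques, N m; "ee_pos": TCP position; "tcp_rot": TCP orientation; "wrist_force": force on the tool from outside, world axes, zero at the start; "torque": the same for the moment, N m; "opening": finger opening in m; "grasp_force": force on a finger pad.
Only numpy, scipy, OpenCV 4.12 (cv2) and the standard library are available. Lean on these libraries where they do the work, as an engineer would, in place of code of your own. Each camera call takes 0.05 s, during which the arm holds its last target. There are 200 camera calls.

### The job

Two tip-out parts feeders stand on the PC test bench. Press the side paddle of the blue bucket down, past its latch, until the bucket tips and its copper heatsink drops into the white tray below, then let go so that the empty bucket swings back upright by itself. Leave the grey bucket alone.

Things in the scene. Friction and masses are not known exactly. Their poses are not given: they have to be found in the camera images.
- blue_bucket (a joint): Tilt of the blue open-topped bucket (108 x 74 x 55 mm) of a tip-out feeder. 0 = upright and latched (its start), 1.35 rad = fully tipped forward. It turns on a level axle along the feeder's y, 150 mm above the bench. A ball latch holds it at first (12 N on the paddle; passed at 0.15 rad); then a spring resists with 2 to 10 N and swings it back to 0 once released. The part slides out at about 1.1 rad.
- blue_pad (a point): Press point on top of the blue paddle (54 x 28 x 8 mm) that turns with the bucket, on a crank at its left. Upright: x to the feeder's back, y to its left, z up; the paddle rises 35 deg to the front, 46 to 100 mm from the axle; the point is 60 mm before and 47 mm above the axle, 125 mm left of the bucket's middle. Fingertips pressed straight down 85 mm from here stay on it and tip the bucket fully.
- copper_sink: Finned copper heatsink, 36 x 36 x 18 mm, about 70 g, loose in the blue bucket at the start. Origin at the centre of its underside, z up.
- blue_tray (a point): Centre of the inside floor of the blue feeder's white open tray (inside 177 mm along x, 104 mm along y, walls 38 mm high), fixed under and in front of the bucket, 14 mm above the bench. Same yaw as the feeder: x to its back, y to its left.
- grey_bucket (a joint): Tilt of the bucket of the second, identical feeder, whose bucket and paddle are grey and which holds a black heatsink: 0 = upright. It must not be tipped.
Mind the look-alikes: they are no part of the job. Several things have the shape of the copper_sink; the one meant has the colours described above.

How it is judged:
By the outcome, as a careful person would: the job done as asked, in the order asked, and still so for the second after the job is handed in, with the robot touching nothing.
It also fails if it takes over 32 s, if anything falls off the work surface, if the arm or the gripper's body presses on something with over 40 N, if the wrist force passes 120 N, or if a joint passes its speed limit or range.

## Working session

There is one attempt and no reset: what is moved stays moved. The work goes in short steps, Python scripts to look and compute and a tool call to move; the robot and the scene stay as the last step left them, time stands still between calls to the robot, and variables do not carry over. Pictures are saved under pics/ and viewed, at most 10 in all, crops included, and the job is handed in when it is done.

Besides the shell and the picture viewer there is one more tool, called after "Call:" by a JSON object that holds its "name" and its "arguments", one argument or row to a line. play_rows: Moves the arm, as the interface text tells. Its arguments: {"type":"object","properties":{"increments":{"type":"array"},"squeeze":{"type":"number"}},"required":["increments"]}

```bash
mkdir -p pics; python3 - <<'E'
from workcell import bot
import cv2,numpy as np
for n in("top","side"):
    im=bot.camera(n);cv2.imwrite(f"pics/{n}0.png",im[:,:,::-1])
    i=bot.camera_info(n);print(n,i)
o=bot.get_obs();print(o['time'],o['ee_pos'],o['tcp_rot'])
E
```

```text
top {'fovy': 55.07852070964346, 'cx': 320.7697337148133, 'cy': 236.33367087524638, 'R': array([[-0.02244354, -0.99958419, -0.01810358],
       [-0.99851531,  0.02331118, -0.04923166],
       [ 0.0496332 ,  0.01697177, -0.9986233 ]]), 't': array([-0.00395707,  0.57026965,  1.12510975])}
side {'fovy': 56.01766403423475, 'cx': 312.83724750080387, 'cy': 242.69441380060886, 'R': array([[ 0.92209204, -0.38688562, -0.00811139],
       [-0.25146095, -0.58312904, -0.77248166],
       [ 0.29413206,  0.71433888, -0.63498527]]), 't': array([-0.52215711,  0.22441504,  0.99245019])}
0.1 [0.1785878  0.52000863 0.24960778] [-1.79926613e+02  5.21352228e-04  1.61046203e+02]
```

View pics/top0.png

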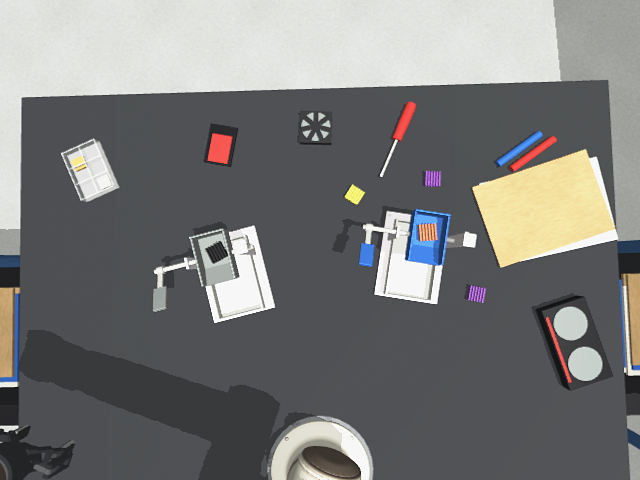

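View pics/side0.png

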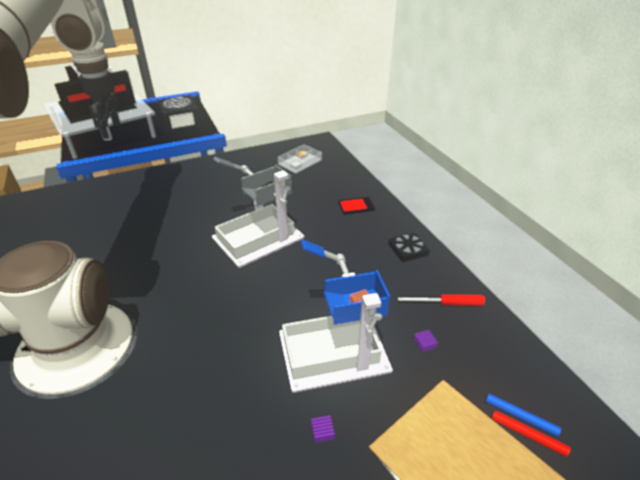

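Candidates are the blue paddle at top-view (367,255) and the grey look-alike at (160,298). The copper sink is in the blue bucket at (428,232); the purple sinks at (433,178) and (477,294) and the black one at (217,252) are not it. I choose the blue paddle and will measure it and crop to check.

```bash
cat > h.py <<'E'
import numpy as np,cv2
from workcell import bot
def ray(n,u,v,z,i=None):
    i=i or bot.camera_info(n);f=240/np.tan(np.radians(i['fovy']/2))
    d=i['R'].T@np.array([(u-i['cx'])/f,(v-i['cy'])/f,1]);c=-i['R'].T@i['t']
    return c+d*(z-c[2])/d[2]
def proj(n,X,i=None):
    i=i or bot.camera_info(n);f=240/np.tan(np.radians(i['fovy']/2))
    p=i['R']@np.array(X)+i['t'];return np.array([f*p[0]/p[2]+i['cx'],f*p[1]/p[2]+i['cy']])
def blue(im):
    return cv2.inRange(cv2.cvtColor(im,cv2.COLOR_RGB2HSV),(105,120,60),(125,255,255))
E
python3 - <<'E'
from h import *
for n in("top","side"):
    im=cv2.imread(f"pics/{n}0.png")[:,:,::-1].copy()
    k,l,s,c=cv2.connectedComponentsWithStats(blue(im))
    for j in range(1,k):
        if s[j,4]>60: print(n,s[j],c[j],ray(n,*c[j],.197).round(4),cv2.minAreaRect(np.argwhere(l==j)[:,::-1].astype(np.float32)))
    if n=="top": cv2.imwrite("pics/crop.png",cv2.resize(im[180:320,320:500,::-1],None,fx=4,fy=4,interpolation=2))
E
```

```text
top [495 131  48  36 417] [518.64268585 148.41247002] [ 0.7344 -0.4358  0.197 ] ((518.7109375, 148.29208374023438), (7.70145320892334, 55.216270446777344), 54.162349700927734)
top [ 405  209   46   56 1612] [427.79156328 237.78163772] [ 0.5528 -0.2413  0.197 ] ((427.2600402832031, 236.68002319335938), (39.17371368408203, 52.75016403198242), 8.130102157592773)
top [618 240  22  13 262] [628.71374046 246.53435115] [ 0.5253 -0.6508  0.197 ] ((628.5, 246.0), (12.0, 21.0), 90.0)
top [359 243  16  24 314] [366.28343949 254.57961783] [ 0.5209 -0.1134  0.197 ] ((366.32318115234375, 254.59146118164062), (14.024806022644043, 22.528032302856445), 6.34019136428833)
top [  0 255  20  12 224] [  9.35714286 260.89285714] [0.5246 0.634  0.197 ] ((9.5, 260.5), (11.0, 19.0), 90.0)
top [619 279   7  88 148] [621.81081081 321.17567568] [ 0.3739 -0.6286  0.197 ] ((621.8798217773438, 322.50579833984375), (87.1879653930664, 2.142091989517212), 87.24089050292969)
top [  0 294  20  88 438] [ 14.99543379 344.01826484] [0.3518 0.6202 0.197 ] ((9.51874828338623, 337.500244140625), (18.023591995239258, 87.230682
[... 431 characters left out ...]
43275 155.35818713] [0.2289 0.4397 0.197 ] ((141.06398010253906, 157.3520050048828), (21.645143508911133, 170.83563232421875), 79.69515228271484)
side [301 240  24  18 245] [312.64081633 248.05306122] [ 0.5179 -0.1185  0.197 ] ((312.67242431640625, 248.0689697265625), (26.925823211669922, 10.027547836303711), 21.801406860351562)
side [ 323  270   68   54 2088] [353.69348659 294.78544061] [ 0.5356 -0.2716  0.197 ] ((356.9276428222656, 296.5123291015625), (46.20774841308594, 65.71441650390625), 80.34010314941406)
side [486 393  76  44 830] [523.76506024 414.72650602] [ 0.6521 -0.5793  0.197 ] ((523.2839965820312, 414.44744873046875), (82.26072692871094, 10.371870040893555), 25.769329071044922)
```

View pics/crop.png

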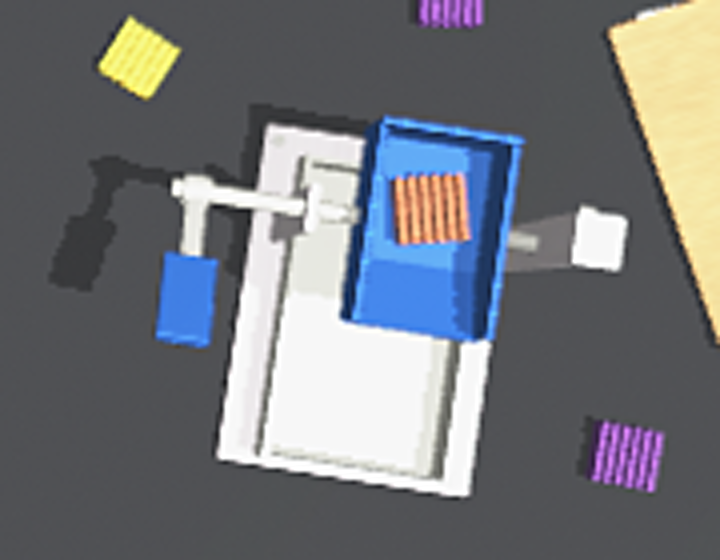

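The crop confirms the blue paddle, centred at about (366,254.6) in the top image, which is (0.521,-0.114,0.197) in the world. The side view agrees within 5 mm, and the feeder yaw is about -8°. Next I lift, shut the claw, align yaw to about 172° and cross over.

Call:
{"name": "play_rows", "arguments": {
  "increments": [
    {"slide": [0,0,-25],"angular": [0,0,-5.5],"claw": -1},
    {"slide": [0,0,-25],"angular": [0,0,-5.5],"claw": -1},
    {"slide": [-26.6,-36.3,0],"angular": [0,0,0],"claw": -1},
    {"slide": [-26.6,-36.3,0],"angular": [0,0,0],"claw": -1},
    {"slide": [-26.6,-36.3,0],"angular": [0,0,0],"claw": -1},
    {"slide": [-26.6,-36.3,0],"angular": [0,0,0],"claw": -1},
    {"slide": [-26.6,-36.3,0],"angular": [0,0,0],"claw": -1},
    {"slide": [-26.6,-36.3,0],"angular": [0,0,0],"claw": -1}
  ]
}}

```text
time: 0.9
ee_pos: [0.3069, 0.2807, 0.3001]
tcp_rot: [-180.0, -0.0, 172.1]
wrist_force: [1.8, -0.1, -0.0]
opening: 0.0002
grasp_force: 0.0
```

Call:
{"name": "play_rows", "arguments": {
  "increments": [
    {"slide": [-26.6,-36.3,0],"angular": [0,0,0],"claw": -1},
    {"slide": [-26.6,-36.3,0],"angular": [0,0,0],"claw": -1},
    {"slide": [-26.6,-36.3,0],"angular": [0,0,0],"claw": -1},
    {"slide": [-26.6,-36.3,0],"angular": [0,0,0],"claw": -1},
    {"slide": [-26.6,-36.3,0],"angular": [0,0,0],"claw": -1},
    {"slide": [-26.6,-36.3,0],"angular": [0,0,0],"claw": -1},
    {"slide": [-26.6,-36.3,0],"angular": [0,0,0],"claw": -1},
    {"slide": [-26.6,-36.3,0],"angular": [0,0,0],"claw": -1}
  ]
}}

```text
time: 1.7
ee_pos: [0.4776, -0.0366, 0.3001]
tcp_rot: [180.0, -0.0, 172.0]
wrist_force: [0.4, 0.4, 0.2]
opening: -0.0001
grasp_force: 0.0
```

Call:
{"name": "play_rows", "arguments": {
  "increments": [
    {"slide": [-26.6,-36.3,0],"angular": [0,0,0],"claw": -1},
    {"slide": [-26.6,-36.3,0],"angular": [0,0,0],"claw": -1},
    {"slide": [0,0,0],"angular": [0,0,0],"claw": -1}
  ]
}}

```text
time: 2.0
ee_pos: [0.5212, -0.1179, 0.2981]
tcp_rot: [-180.0, -0.1, 171.8]
wrist_force: [-1.0, 0.1, -0.7]
opening: 0.0
grasp_force: 0.0
```

```bash
python3 - <<'E'
from h import *
o=bot.get_obs();i=bot.camera_info("wrist");w=bot.camera("wrist")
print(o['ee_pos'],o['tcp_rot'],bot.tcp_to_tips)
k,l,s,c=cv2.connectedComponentsWithStats(blue(w))
for j in range(1,k):
    if s[j,4]>200: print(s[j],c[j],ray("wrist",*c[j],.197,i),cv2.minAreaRect(np.argwhere(l==j)[:,::-1].astype(np.float32)))
print(proj("wrist",[.521,-.114,.197],i))
cv2.imwrite("pics/w1.png",w[:,:,::-1])
E
```

```text
[ 0.52117947 -0.11785149  0.29806657] [-1.79966616e+02 -1.49224120e-01  1.71817140e+02] 0.019
[ 303  217   45   57 2339] [323.37494656 244.04147071] [ 0.51743751 -0.1119166   0.197     ] ((325.0, 245.0), (56.0, 44.0), 90.0)
[   96   226   127   150 11875] [154.98054737 288.80016842] [ 0.5326716  -0.23279735  0.197     ] ((162.91421508789062, 296.6023254394531), (146.83547973632812, 121.69627380371094), 83.80609130859375)
[321.05102724 249.49316432]
```

View pics/w1.png

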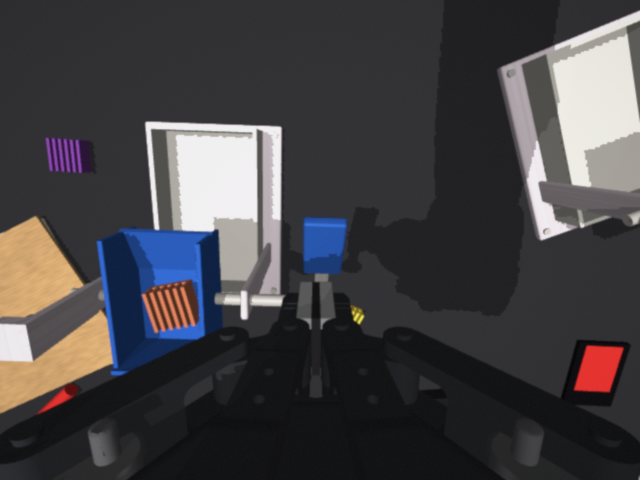

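The wrist view shows the blue paddle centred at (325,245), which is (0.518,-0.112), about 5 mm left of the TCP. I correct for that and go down to it.

Call:
{"name": "play_rows", "arguments": {
  "increments": [
    {"slide": [2.7,4.7,20],"angular": [0,0,0],"claw": -1},
    {"slide": [0,0,25],"angular": [0,0,0],"claw": -1},
    {"slide": [0,0,20],"angular": [0,0,0],"claw": -1},
    {"slide": [0,0,12],"angular": [0,0,0],"claw": -1},
    {"slide": [0,0,6],"angular": [0,0,0],"claw": -1},
    {"slide": [0,0,6],"angular": [0,0,0],"claw": -1}
  ]
}}

```text
time: 2.65
ee_pos: [0.5181, -0.1082, 0.2131]
tcp_rot: [180.0, 0.2, 172.1]
wrist_force: [-0.9, 0.1, 7.8]
opening: 0.0004
grasp_force: 3.4
```

Call:
{"name": "play_rows", "arguments": {
  "increments": [
    {"slide": [0,-1.5,10],"angular": [0,0,0],"claw": -1},
    {"slide": [0,-1.5,10],"angular": [0,0,0],"claw": -1},
    {"slide": [0,0,10],"angular": [0,0,0],"claw": -1},
    {"slide": [0,0,10],"angular": [0,0,0],"claw": -1},
    {"slide": [0,0,10],"angular": [0,0,0],"claw": -1}
  ]
}}

```text
time: 3.15
ee_pos: [0.5171, -0.1113, 0.1627]
tcp_rot: [-180.0, 0.1, 172.1]
wrist_force: [-3.1, 0.0, 9.5]
opening: 0.0001
grasp_force: 4.8
```

Call:
{"name": "play_rows", "arguments": {
  "increments": [
    {"slide": [0,0,10],"angular": [0,0,0],"claw": -1},
    {"slide": [0,0,10],"angular": [0,0,0],"claw": -1},
    {"slide": [0,0,7],"angular": [0,0,0],"claw": -1},
    {"slide": [0,0,0],"angular": [0,0,0],"claw": -1},
    {"slide": [0,0,0],"angular": [0,0,0],"claw": -1},
    {"slide": [0,0,0],"angular": [0,0,0],"claw": -1}
  ]
}}

```text
time: 3.75
ee_pos: [0.5176, -0.1114, 0.1359]
tcp_rot: [-180.0, 0.1, 172.1]
wrist_force: [-2.1, 0.7, 6.0]
opening: -0.0001
grasp_force: 3.1
```

```bash
python3 - <<'E'
from h import *
a=bot.camera("side")[170:410,230:470];b=bot.camera("top")[180:320,310:490]
a=cv2.resize(a,(400,400));b=cv2.resize(b,(400,311));b=cv2.copyMakeBorder(b,0,89,0,0,0)
cv2.imwrite("pics/p2.png",np.hstack([a,b])[:,:,::-1]);o=bot.get_obs();print(o['ee_pos'],o['wrist_force'])
E
```

```text
[ 0.51758475 -0.11141393  0.13593111] [-2.44191773  0.57447079  6.01282619]
```

View pics/p2.png

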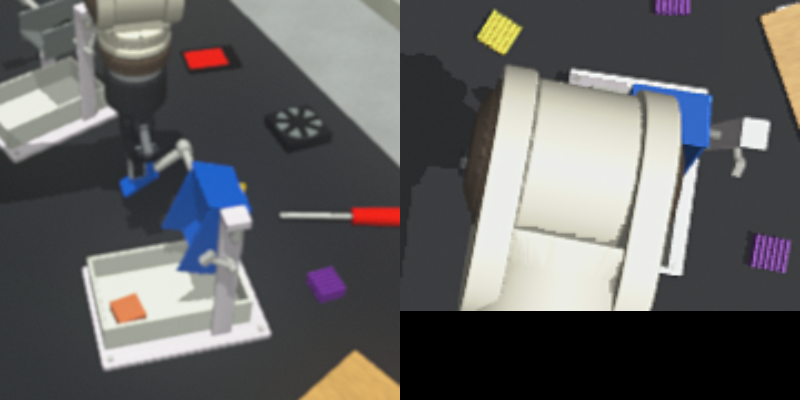

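The copper heatsink lies in the white tray (left crop, (128,308)) with the bucket tipped. I now let go straight up.

Call:
{"name": "play_rows", "arguments": {
  "increments": [
    {"slide": [0,0,-12],"angular": [0,0,0],"claw": -1},
    {"slide": [0,0,-20],"angular": [0,0,0],"claw": -1},
    {"slide": [0,0,-20],"angular": [0,0,0],"claw": -1},
    {"slide": [0,0,-20],"angular": [0,0,0],"claw": -1},
    {"slide": [0,0,-20],"angular": [0,0,0],"claw": -1},
    {"slide": [0,0,-25],"angular": [0,0,0],"claw": -1},
    {"slide": [0,0,-30],"angular": [0,0,0],"claw": -1},
    {"slide": [0,0,-30],"angular": [0,0,0],"claw": -1}
  ]
}}

```text
time: 4.65
ee_pos: [0.517, -0.1115, 0.3135]
tcp_rot: [-180.0, 0.1, 172.1]
wrist_force: [0.2, -0.2, 0.4]
opening: -0.0001
grasp_force: 0.0
```

Call:
{"name": "play_rows", "arguments": {
  "increments": [
    {"slide": [20,30,0],"angular": [0,0,0],"claw": -1},
    {"slide": [20,30,0],"angular": [0,0,0],"claw": -1},
    {"slide": [20,30,0],"angular": [0,0,0],"claw": -1},
    {"slide": [20,30,0],"angular": [0,0,0],"claw": -1},
    {"slide": [0,0,0],"angular": [0,0,0],"claw": -1},
    {"slide": [0,0,0],"angular": [0,0,0],"claw": -1},
    {"slide": [0,0,0],"angular": [0,0,0],"claw": -1},
    {"slide": [0,0,0],"angular": [0,0,0],"claw": -1}
  ]
}}

```text
time: 5.45
ee_pos: [0.455, 0.0174, 0.3113]
tcp_rot: [-180.0, -0.0, 172.0]
wrist_force: [-0.8, -0.3, 0.9]
opening: 0.0001
grasp_force: 0.0
```

```bash
python3 - <<'E'
from h import *
a=bot.camera("side")[140:410,200:470];b=bot.camera("top")[180:340,130:490]
a=cv2.resize(a,(400,400));b=cv2.resize(b,(400,178));b=cv2.copyMakeBorder(b,0,222,0,0,0)
cv2.imwrite("pics/p3.png",np.hstack([a,b])[:,:,::-1]);o=bot.get_obs();print(o['ee_pos'],o['wrist_force'],o['time'])
E
```

```text
[0.45498823 0.01740038 0.31112384] [0.31269317 0.08958186 0.58941929] 5.55
```

View pics/p3.png

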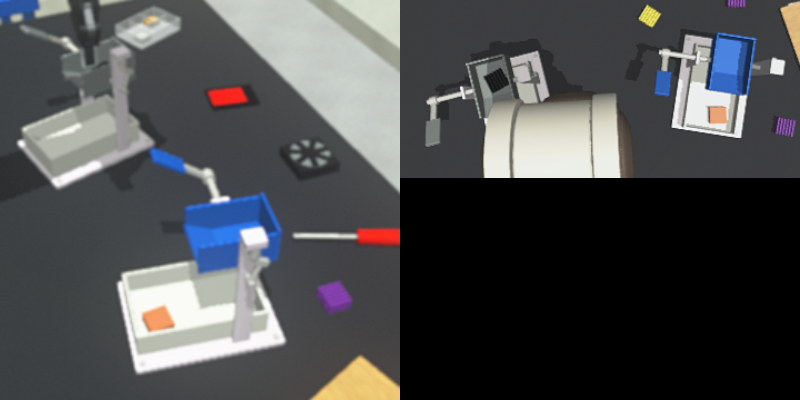

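The blue bucket is upright and empty, the copper sink is in the tray at (158,319) in the left crop, and the grey feeder is untouched with its black sink still in it.

```bash
python3 -c "
from workcell import bot
print(bot.job_done())"
```

```text
the job is handed in; nothing more can be done
None
```

The blue bucket tipped its copper heatsink into the white tray and swung back upright by itself, the grey bucket was left alone, and the job was handed in at about 5.6 s.

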